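Pivot a steel tube past a post into the measuring nest

TASK

Without gripping or lifting it, push the straight square tube lying before the nest across the table with the fingertips into that three-sided aluminium nest: angle it so that one end goes in behind the round post, then swing the other end in. Leave the tube lying in the nest, between its two short end walls and flat along its back rail. Do not disturb the jar, the ring gauge or the bent rod.

Things in the scene. Friction and masses are not known exactly. Their poses are not given: they have to be found in the camera images.
- tube: straight square steel tube, loose, 250 long, 30 wide, 30 high, about 0.4 kg (varies by a third); a few newtons slide it. Origin: centre of its underside; its y axis runs along its length, z up; its ends are alike. It starts on the robot's side of the nest, roughly parallel to the rail and offset away from the post, so that its end nearer the post is beside the post, not in front of it
- tube_end_a (a point): centre of the tube's end face on its +y end, 15 above the table
- tube_end_b (a point): centre of the tube's end face on its -y end, 15 above the table
- nest: fixed aluminium nest, 30 high: back rail with a short wall at each end, open towards the robot. Origin: on the table, middle of the back rail's inner face; y along the rail, x into the rail, away from the robot. Inner faces: rail at x = 0, end walls at y = +155 and -155. The end walls are 16 thick and stand out 40 from the rail, so the pocket is 310 long and 40 deep
- post: fixed round post, 40 in diameter, 56 high, black with a steel cap, before the nest's mouth: axis about 75 in front of the rail's inner face and 88 left or right of the nest's middle, so about 55 is free between post and rail. Origin: on its axis at the table, axes parallel to the nest's. A flat steel disc in the table on the other side is an empty socket, no obstacle
- jar: bystander: closed jar, 52 in diameter, 75 high, to the left of the work. Origin: centre of its underside
- ring_gauge: bystander: plain steel ring gauge lying flat, 50 outside, 28 bore, 18 high, to the left of the nest. Origin: centre of its underside
- bent_rod: bystander: steel rod 10 thick, bent in a zigzag, about 250 long and 50 wide, lying flat to the right of the work, pointing away from the robot. Origin: near its middle
Mind the look-alikes: they are no part of the job. Of the things that look like the post, take the one that is farthest to the robot's left at the start.

How it is judged (in metres and radians):
On the way:
1. one end of the tube is in behind the post while the other end is still outside the nest (((x of tube_end_a in the frame of post above 0.02 m and horizontal distance between tube_end_a and post below 0.08 m and x of tube_end_b in the frame of nest below -0.05 m) or (x of tube_end_b in the frame of post above 0.02 m and horizontal distance between tube_end_b and post below 0.08 m and x of tube_end_a in the frame of nest below -0.05 m))), for 0.1 s.
At the end, for the whole second after the job is handed in: The tube lies at rest on the table inside the nest, between the end walls, each end within 9 mm of the back rail (x of tube_end_a in the frame of nest between -0.024 and -0.008 m and height (world z) of each of tube_end_a, tube_end_b below 0.02 m and x of tube_end_b in the frame of nest between -0.024 and -0.008 m and y of tube in the frame of nest between -0.035 and 0.035 m and linear speed of tube below 0.01 m/s and angular speed of tube below 0.05 rad/s); the robot touches nothing.
It fails at once if the tube is lifted or tipped (15 mm off the table at its middle or an end, or rolled over 0.2 rad) (height (world z) of tube above 0.015 m or height (world z) of any of tube_end_a, tube_end_b above 0.03 m or angle between tube's own z axis and vertical above 0.2 rad).
It fails at once if the jar is pushed more than 15 mm (distance of jar from where it was at the start of the episode above 0.015 m).
It fails at once if the ring gauge is pushed more than 15 mm (distance of ring_gauge from where it was at the start of the episode above 0.015 m).
It fails at once if the bent rod is pushed more than 15 mm (distance of bent_rod from where it was at the start of the episode above 0.015 m).
It also fails if it takes over 64 s, if anything falls off the work surface, if the arm or the gripper's body presses on something with over 40 N, if the wrist force passes 120 N, or if a joint passes its speed limit or range.

ROBOT

A 6-joint arm with a two-finger parallel gripper is mounted at the origin on the work surface. World frame = base frame: x ahead of the robot, y to its left, z up, the work surface at z = 0. Lengths are in mm, angles in rad, forces in N, time in s.
With the tool pointing down it reaches from about 350 to 975 mm from the base axis. Payload 7.1 kg.
Tool frame: the origin (TCP) lies on the front face of the gripper's body, between the roots of the fingers; the fingertips stand 80 mm ahead of it and the grasp point (between the pads) lies 61 mm ahead of it; z points along the fingers, y is the line along which they close (so a half turn about z gives the same grasp; the last joint's range is limited). The gripper opens to 88 mm and grips with 3 to 60 N. Pads are 20 mm wide; open, the fingers measure 115 mm over their backs; the gripper's body (75 mm by 178 mm) begins 61 mm behind the grasp point.
Start: joints at [1.239, 0.423, 1.63, -0, 1.089, -0.019], TCP at [192.296, 594.666, 302.675] pointing down, gripper open.
Joint ranges: [-3, 3], [-0.9, 2.11], [0.09, 2.58], [-1.31, 4.45], [0.11, 2.69], [-2.54, 2.54]. Speed limits (rad/s): [2.39, 2.39, 3.01, 3.14, 3.14, 3.14].

INTERFACE

Orientations are given as a rotation vector (axis times angle).
In Python, from workcell import readout, vision, close_job gives the robot as it stands.
- The arm moves only by the tool servo_tool, never from a script. Its argument "plan" is a list that holds one entry, the list of rows, each a list of 7 numbers: the gripper command: -1 is fully open, 1 is shut, values between are in proportion, then the shift along the world's x, y, z in units of 40 mm (1.0 is 40 mm), then the turn, a rotation vector about the world's x, y, z in units of 5 degrees (1.0 is 5 degrees). A call has 1 to 5 rows; each row shifts and turns the commanded pose from where the row before left it; what a row does not reach is not made up. A row lasts 1/12 s, in which the tool goes at most 41.7 mm and 7.16 degrees, less where a joint would pass 70% of its speed; a pose out of reach is approached as far as the arm can. A call is refused whole if a number of a shift passes 1 or a number of a turn 1, either way. A call with a gripper value outside its range is refused whole. The fingers move at their own pace and stop on an object; the grip force is fixed at half the most. Time passes only in rows, so rows that do not move let the fingers close. It gives the time, the measured TCP pose, the force, the opening and the grip force at its end, in the units of the state.
- readout.get_obs(): the state, without advancing time (a new reading comes with each control period).
- vision.get_image(name): name is "scene" or "top" or "wrist"; returns the picture (480x640x3 uint8, red, green, blue); there is no depth.
- vision.camera_params(name): a dict with "fx", "fy", "cx", "cy" (pixels), "rvec" (rotation vector, rad) and "tvec" (3), from world to camera coordinates, as OpenCV has them; the wrist camera has in their place "hand_eye" (4x4, takes a point from camera to tool coordinates, whose origin is the TCP and whose axes are the flange's). Camera axes: x right, y down, z forward; pixel columns grow to the right and rows downward; lengths in mm; the calibration is good to about 2 mm. A picture is of the moment at which its call begins: read the wrist's pose just before it. camera_params takes no time and is no camera call.
- close_job(): hands the job in; it is judged then, once.
The state is a dict: "t": time; "qpos": joint angles; "qvel": joint speeds; "joint_torque": joint torques, N m; "ee_pos": TCP position; "orientation": TCP orientation; "ft_force": force on the tool from outside, world axes, zero at the start; "moment": the same for the moment, N m; "width": finger opening in mm; "grasp_force": force on a finger pad.
Only numpy, scipy, OpenCV 4.12 (cv2) and the standard library are available. Lean on these libraries where they do the work, as an engineer would, in place of code of your own. Each camera call takes 0.05 s, during which the arm holds its last target. There are 200 camera calls.

## Working session

There is one attempt and no reset: what is moved stays moved. The work goes in short steps, Python scripts to look and compute and a tool call to move; the robot and the scene stay as the last step left them, time stands still between calls to the robot, and variables do not carry over. Pictures are saved under pics/ and viewed, at most 10 in all, crops included, and the job is handed in when it is done.

Besides the shell and the picture viewer there is one more tool, called after "Emit:" as name([rows], argument=value, ...), one row to a line, values as JSON. servo_tool: Moves the arm, as the interface text tells. Its arguments: {"type":"object","properties":{"plan":{"type":"array"}},"required":["plan"]}

```bash
mkdir -p pics
cat > h.py <<'E'
import numpy as np,cv2
from workcell import readout,vision
def save(n,f,crop=None,s=1):
    im=vision.get_image(n)[:,:,::-1].copy(); cv2.imwrite('pics/raw_'+f,im)
    if crop: im=im[crop[1]:crop[3],crop[0]:crop[2]]
    cv2.imwrite('pics/'+f,cv2.resize(im,None,fx=s,fy=s,interpolation=cv2.INTER_CUBIC))
def pix(n,uv,z):
    p=vision.camera_params(n);R=cv2.Rodrigues(np.array(p['rvec'],float))[0];t=np.array(p['tvec'],float).ravel()
    uv=np.atleast_2d(uv).astype(float);z=np.broadcast_to(z,len(uv))
    d=np.c_[(uv[:,0]-p['cx'])/p['fx'],(uv[:,1]-p['cy'])/p['fy'],np.ones(len(uv))]@R
    c=-R.T@t
    return c+d*((z-c[2])/d[:,2])[:,None]
def tri(n1,a,n2,b):
    A=[];
    P=[(pix(n,u,0)[0],pix(n,u,100)[0]) for n,u in((n1,a),(n2,b))]
    (p,q),(r,s)=P;u=q-p;v=s-r
    k=np.linalg.lstsq(np.c_[u,-v],r-p,rcond=None)[0]
    return (p+k[0]*u+r+k[1]*v)/2,np.linalg.norm(p+k[0]*u-r-k[1]*v)
E
python3 - <<'E'
from h import *
save('top','top.png');save('scene','scene.png')
for n in('top','scene'):print(vision.camera_params(n))
print(readout.get_obs())
E
```

```text
{'fx': 587.9406009596025, 'fy': 587.9406009596025, 'cx': 330.13049872486266, 'cy': 232.5843472784107, 'rvec': array([ 2.06680741, -2.15413883,  0.22296939]), 'tvec': array([  50.48026963,  641.11215127, 1393.56144638])}
{'fx': 522.5488917662581, 'fy': 522.5488917662581, 'cx': 321.19798621018174, 'cy': 237.1671420343561, 'rvec': array([ 1.70894133,  1.86619269, -0.7330383 ]), 'tvec': array([  55.82243544, -422.10565972, 1548.74748717])}
{'t': 0.1, 'qpos': array([ 1.23902742e+00,  4.23760333e-01,  1.63057601e+00,  1.38970807e-05,
        1.08860360e+00, -1.90098719e-02]), 'qvel': array([ 0.00021207, -0.00106246, -0.0012777 ,  0.00106005, -0.00269399,
        0.0011526 ]), 'joint_torque': array([ 2.40146901e-04, -5.45614100e+01, -2.74323857e+01,  6.44452334e-02,
        1.87679718e-02, -3.14077681e-06]), 'ee_pos': array([192.1590736 , 594.33073338, 301.99667283]), 'orientation': array([-4.89252250e-01, -3.10301130e+00,  2.08030197e-03]), 'ft_force': array([ 0.59870701, -0.62260767, -0.24921341]), 'moment': array([-0.03141898, -0.00156542, -0.01835544]), 'grasp_force': 0.0, 'width': 87.42703692286473}
```

View pics/top.png

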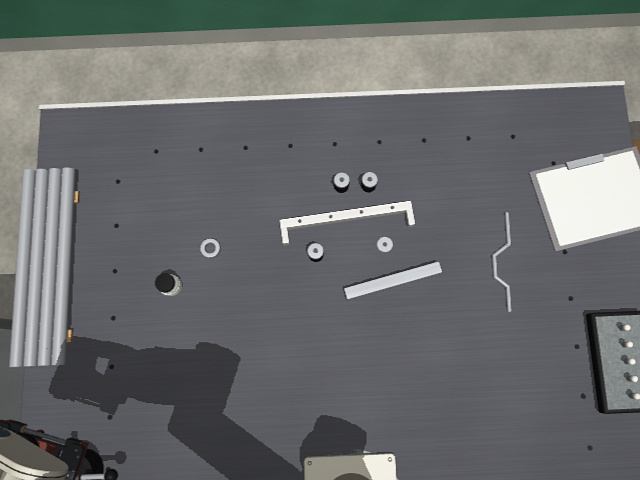

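View pics/scene.png

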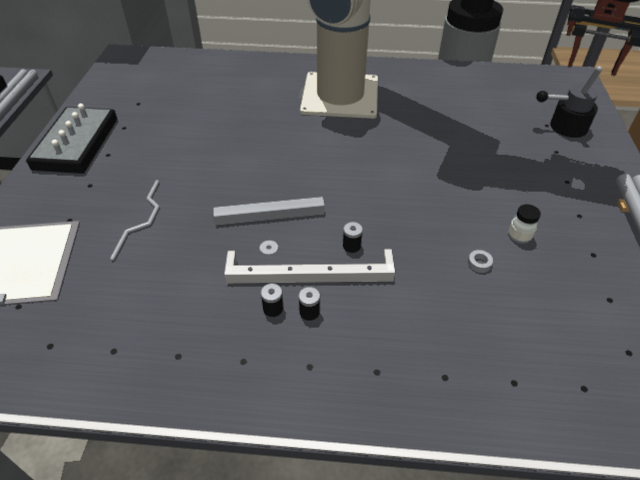

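Top view: posts stand at (315,251), (342,180) and (369,180). The one at (315,251) is leftmost and before the nest's mouth, so it is the post. The disc at (385,244) is the empty socket. The tube runs from (346,293) to (440,267) and the nest from (282,225) to (413,210). I'll confirm these in enlarged crops.

Run:
```python
import cv2
a=cv2.imread('pics/raw_top.png')[165:315,265:465];cv2.imwrite('pics/ct.png',cv2.resize(a,None,fx=4,fy=4,interpolation=cv2.INTER_CUBIC))
a=cv2.imread('pics/raw_scene.png')[185:335,205:405];cv2.imwrite('pics/cs.png',cv2.resize(a,None,fx=4,fy=4,interpolation=cv2.INTER_CUBIC))
```

```text
(no output)
```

View pics/ct.png

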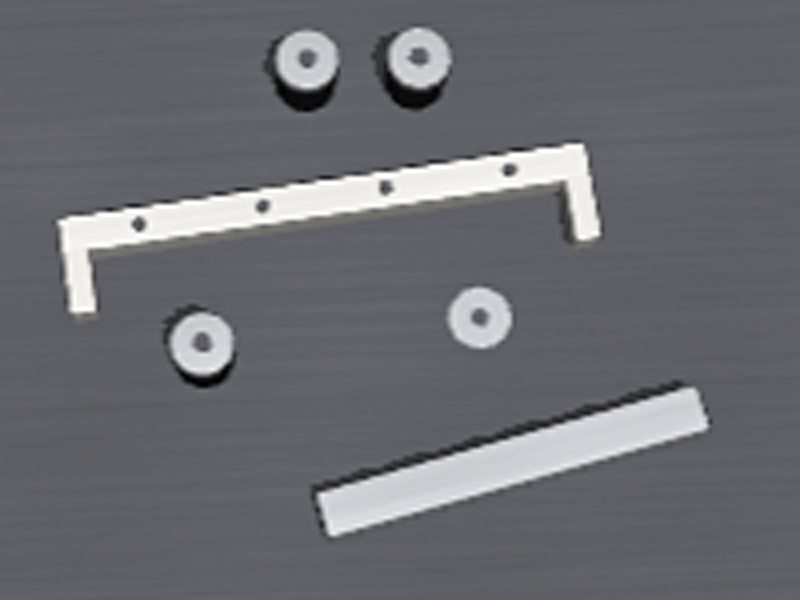

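View pics/cs.png

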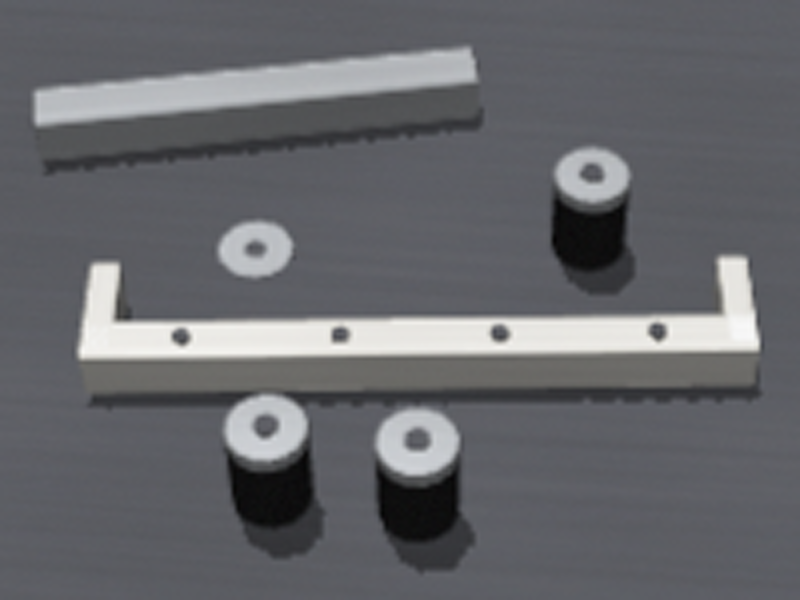

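The crop confirms the post: cap at (202,343) in the top crop and (592,174) in the scene crop, in front of the nest's left part. The other two stand behind the rail.

Run:
```python
from h import *
T=lambda p:np.array(p)/4+[265,165]-.4
S=lambda p:np.array(p)/4+[205,185]-.4
np.set_printoptions(precision=1,suppress=True)
for n,a,b,z in [('rail L',(89,250),(724,318),30),('rail R',(567,182),(119,322),30),('wallL tip in',(96,312),(722,257),30),('wallR tip in',(576,242),(120,264),30),('post',(202,343),(592,174),56),
 ('tube FR',(694,388),(35,124),30),('tube FL',(317,493),(477,83),30),('tube NL',(332,537),(472,47),30),('tube NR',(708,427),(35,91),30)]:
    print(n,*tri('top',T(a),'scene',S(b)),pix('top',T(a),z)[0],pix('scene',S(b),z)[0])
for n,uv,z in [('jar',(168,284),40),('ring',(210,248),18),('rod',(495,265),10),('rod',(508,311),10),('post2',(342,180),56)]:print(n,pix('top',uv,z)[0])
p=vision.camera_params('wrist');print(p)
```

```text
rail L [670.3 133.5  27. ] 0.872073832068439 [669.6 133.7  30. ] [672.8 132.8  30. ]
rail R [ 701.8 -173.6   28.3] 2.0916871356609894 [ 701.5 -174.4   30. ] [ 703.1 -172.1   30. ]
wallL tip in [629.5 131.1  28.1] 1.4104697495251852 [629.1 130.3  30. ] [631.2 131.7  30. ]
wallR tip in [ 662.5 -178.9   27.8] 2.167467597714662 [ 661.8 -177.5   30. ] [ 664.4 -179.4   30. ]
post [601.7  62.2  55.2] 1.7932380611314962 [601.5  63.1  56. ] [602.4  61.3  56. ]
tube FR [ 564.9 -246.4   28.3] 1.5243226462878041 [ 564.5 -245.3   30. ] [ 566.6 -246.6   30. ]
tube FL [508.4  -5.7  27.2] 1.6922835406806191 [508.1  -4.8  30. ] [511.4  -6.3  30. ]
tube NL [480.3 -12.3  28.7] 1.138907842030324 [480.2 -12.8  30. ] [481.7 -11.6  30. ]
tube NR [ 539.6 -252.6   29. ] 0.5632759837938973 [ 539.4 -252.1   30. ] [ 540.6 -252.5   30. ]
jar [534.6 432.4  40. ]
ring [625.8 332.5  18. ]
rod [ 552.8 -393.4   10. ]
rod [ 435.1 -414.4   10. ]
post2 [781.1 -12.1  56. ]
{'fx': 369.90640134812566, 'fy': 369.90640134812566, 'cx': 317.1225257586691, 'cy': 233.6493854840134, 'hand_eye': array([[  0. ,  -1. ,  -0.3,  79.5],
       [  1. ,   0. ,   0. ,  -0.2],
       [  0. ,  -0.3,   1. , -82. ],
       [  0. ,   0. ,   0. ,   1. ]])}
```

Heights and sizes check out: nest origin (686,-20) with yaw 0.103, post at nest (-75,90), tube centre (523,-129) with yaw 0.236.

Plan:
1. Push the near face with both spread fingers, to the centre and turned clockwise.
2. Push the end face along the tube axis, in behind the post.
3. Swing the other end in.

First I approach.

Emit:
servo_tool([
  [[-1,0.365,-0.916,-0.22,0,0,0.315],[-1,0.365,-0.916,-0.22,0,0,0.315],[-1,0.365,-0.916,-0.22,0,0,0.315],[-1,0.365,-0.916,-0.22,0,0,0.315],[-1,0.365,-0.916,-0.22,0,0,0.315]],
])

```text
t: 0.52
ee_pos: [265.3, 409.6, 258.1]
orientation: [-0.272, -3.13, 0.001]
ft_force: [-0.2, -0.1, -0.3]
width: 87.6
grasp_force: 0.0
```

Emit:
servo_tool([
  [[-1,0.365,-0.916,-0.22,0,0,0.315],[-1,0.365,-0.916,-0.22,0,0,0.315],[-1,0.365,-0.916,-0.22,0,0,0.315],[-1,0.365,-0.916,-0.22,0,0,0.315],[-1,0.365,-0.916,-0.22,0,0,0.315]],
])

```text
t: 0.93
ee_pos: [338.4, 226.5, 214.4]
orientation: [0.057, 3.141, 0.0]
ft_force: [-0.7, 0.7, 0.5]
width: 87.9
grasp_force: 0.0
```

Emit:
servo_tool([
  [[-1,0.365,-0.916,-0.22,0,0,0.315],[-1,0.365,-0.916,-0.22,0,0,0.315],[-1,0.365,-0.916,-0.22,0,0,0.315],[-1,0.365,-0.916,-0.22,0,0,0.315],[-1,0.365,-0.916,-0.22,0,0,0.315]],
])

```text
t: 1.35
ee_pos: [411.5, 43.1, 170.3]
orientation: [-0.159, 3.138, 0.0]
ft_force: [1.0, 1.0, 0.5]
width: 88.0
grasp_force: 0.0
```

Emit:
servo_tool([
  [[-1,0.365,-0.905,-0.22,0,0,0.315],[-1,0.365,-0.905,-0.22,0,0,0.315],[-1,0.365,-0.905,-0.22,0,0,0.315],[-1,0.365,-0.905,-0.22,0,0,0.315],[-1,0.365,-0.905,-0.22,0,0,0.315]],
])

```text
t: 1.77
ee_pos: [484.5, -138.0, 126.0]
orientation: [0.373, -3.119, -0.0]
ft_force: [1.2, 0.3, 0.6]
width: 87.9
grasp_force: 0.0
```

Emit:
servo_tool([
  [[-1,0,0,-0.48,0,0,0],[-1,0,0,-0.46,0,0,0],[-1,0,0,0,0,0,0]],
])

```text
t: 2.02
ee_pos: [482.6, -136.3, 86.3]
orientation: [0.368, -3.115, -0.003]
ft_force: [-0.6, 0.4, 0.2]
width: 87.8
grasp_force: 0.0
```

Run:
```python
from h import *
o=readout.get_obs();print(o['ee_pos'],o['orientation'],o['ft_force'])
save('top','t2.png',(265,165,465,315),4)
```

```text
[ 482.62712543 -136.34539823   86.32406347] [ 3.68074766e-01 -3.11544922e+00 -3.11339229e-03] [-0.55403078  0.42311052  0.19057931]
```

View pics/t2.png

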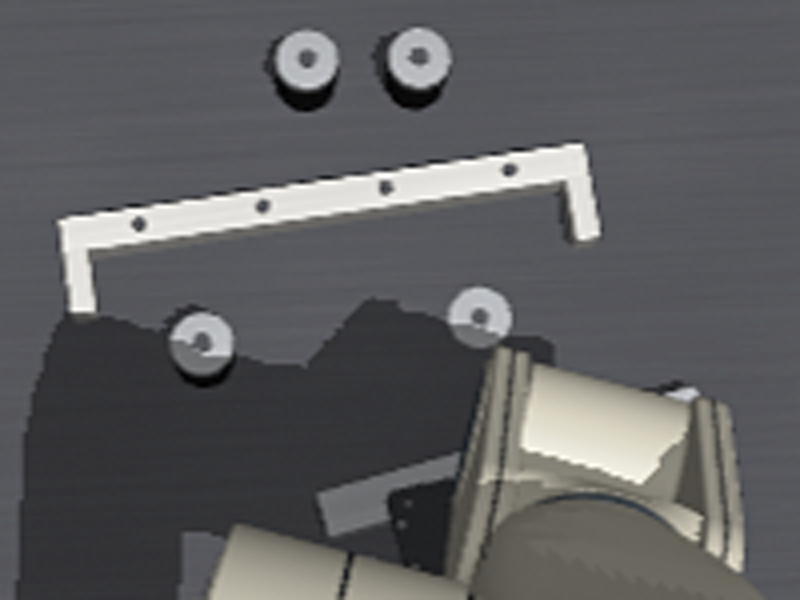

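Emit:
servo_tool([
  [[-1,0.2,0.045,0.05,0,0,0],[-1,0.17,0.04,0,0,0,0],[-1,0.22,0.074,0,0,0,-0.5],[-1,0.22,0.065,0,0,0,-0.5],[-1,0.22,0.056,0,0,0,-0.5]],
])

```text
t: 2.48
ee_pos: [526.3, -123.8, 92.2]
orientation: [-0.166, 3.137, -0.0]
ft_force: [-2.8, -0.5, -1.1]
width: 87.7
grasp_force: 1.2
```

Emit:
servo_tool([
  [[-1,0.22,0.047,0,0,0,-0.5],[-1,0.22,0.037,0,0,0,-0.5],[-1,0.22,0.027,0,0,0,-0.5]],
])

```text
t: 2.73
ee_pos: [552.7, -119.2, 92.2]
orientation: [0.04, 3.141, -0.0]
ft_force: [-2.5, -0.0, -1.7]
width: 87.8
grasp_force: 1.1
```

Run:
```python
from h import *
save('scene','s3.png',(205,165,405,315),4)
```

```text
(no output)
```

View pics/s3.png

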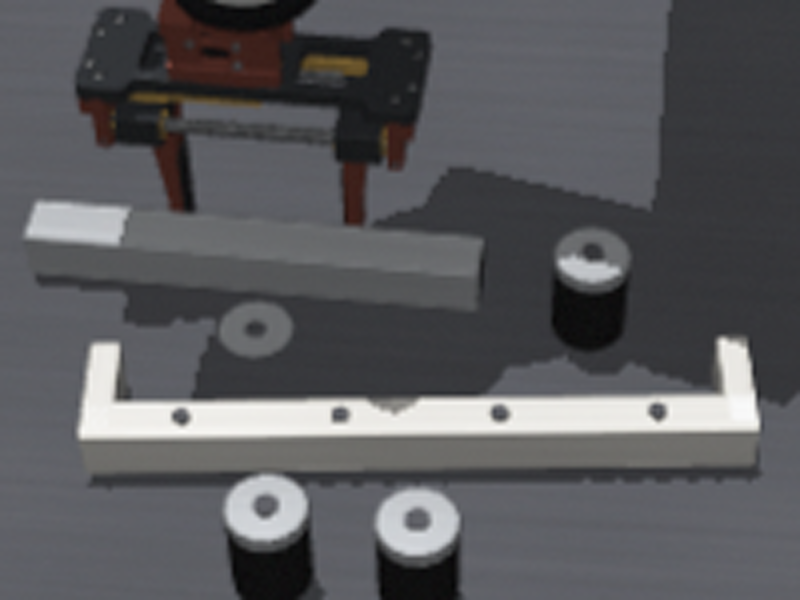

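Emit:
servo_tool([
  [[-1,0.22,0.015,0,0,0,-0.5],[-1,0.22,0.005,0,0,0,-0.5],[-1,0.22,-0.003,0,0,0,-0.5],[-1,0.22,-0.01,0,0,0,-0.5],[-1,0,0,0,0,0,0]],
])

```text
t: 3.2
ee_pos: [588.9, -119.4, 92.4]
orientation: [0.312, 3.123, -0.0]
ft_force: [-0.1, 0.5, 0.0]
width: 87.7
grasp_force: 0.0
```

Run:
```python
from h import *
o=readout.get_obs();print(o['ee_pos'],o['orientation'],o['ft_force'])
save('scene','s4.png',(200,175,360,295),5)
```

```text
[ 588.94931234 -119.40818985   92.36295559] [ 3.11579312e-01  3.12339946e+00 -3.15526555e-04] [-0.05126956  0.46623207  0.03832684]
```

View pics/s4.png

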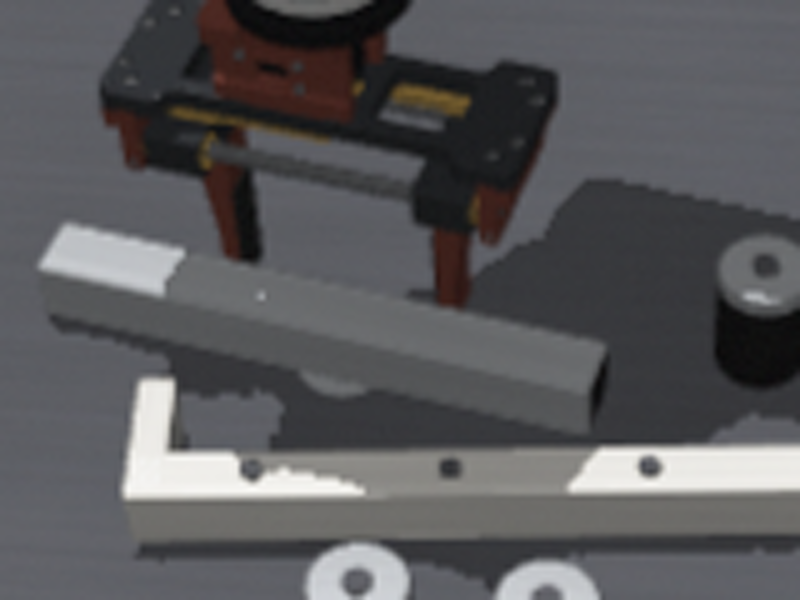

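The tube now slants with its left end ahead and has moved close to the nest mouth. Its top corners are at crop (40,270), (65,225), (607,345) and (590,375). Next I measure it in the nest frame.

```bash
cat >> h.py <<'E'
th=0.1025;O=np.array([686.,-20.]);Rn=np.array([[np.cos(th),-np.sin(th)],[np.sin(th),np.cos(th)]])
def toN(p):return (np.asarray(p)[...,:2]-O)@Rn
def toW(p):return np.asarray(p)@Rn.T+O
def tube(n,FR,NR,NL,FL,off,s):
    P=pix(n,np.array([FR,NR,NL,FL])/s+off-.4,30)[:,:2]
    b=(P[0]+P[1])/2;a=(P[2]+P[3])/2;c=(a+b)/2;d=(a-b)/np.linalg.norm(a-b)
    print('len',np.linalg.norm(a-b).round(1),'N: c',toN(c).round(1),'a',toN(c+125*d).round(1),'b',toN(c-125*d).round(1),'W: c',c.round(1),'b',(c-125*d).round(1),'yaw',np.arctan2(-d[0],d[1]).round(3))
    return c,d
E
python3 - <<'E'
from h import *
tube('scene',(40,270),(65,225),(607,345),(590,375),np.array([200,175]),5)
E
```

```text
len 246.2 N: c [-81.4 -98.7] a [-46.5  21.3] b [-116.3 -218.7] W: c [ 615.1 -126.5] b [ 592.7 -249.5] yaw -0.181
```

Emit:
servo_tool([
  [[-1,-0.6,0,0,0,0,0],[-1,-0.4,0,1,0,0,0],[0,0.053,-0.22,0.6,0,0,-1],[1,0.053,-0.22,0,0,0,-1],[1,0.053,-0.22,0,0,0,-1]],
])

```text
t: 3.67
ee_pos: [555.0, -146.7, 156.5]
orientation: [0.719, 3.053, -0.0]
ft_force: [-0.4, 0.1, -0.4]
width: 71.3
grasp_force: 0.0
```

Emit:
servo_tool([
  [[1,0.053,-0.22,0,0,0,-1],[1,0.053,-0.22,0,0,0,-1],[1,0.053,-0.22,0,0,0,-1],[1,0.053,-0.22,0,0,0,-1],[1,0.053,-0.22,0,0,0,-1]],
])

```text
t: 4.08
ee_pos: [564.8, -190.7, 154.6]
orientation: [1.365, 2.828, 0.0]
ft_force: [-0.7, 0.3, -0.8]
width: 37.9
grasp_force: 0.0
```

Emit:
servo_tool([
  [[1,0.053,-0.22,0,0,0,-1],[1,0.053,-0.22,0,0,0,-1],[1,0.053,-0.22,0,0,0,-1],[1,0.053,-0.22,0,0,0,-1],[1,0.053,-0.22,0,0,0,-1]],
])

```text
t: 4.5
ee_pos: [575.4, -234.7, 154.5]
orientation: [1.945, 2.466, 0.001]
ft_force: [0.5, -1.2, -0.0]
width: 4.6
grasp_force: 0.0
```

Emit:
servo_tool([
  [[1,0.053,-0.22,0,0,0,-1],[1,0.053,-0.22,0,0,0,-1],[1,0.053,-0.22,0,0,0,-1],[1,0,0,0,0,0,0]],
])

```text
t: 4.83
ee_pos: [582.2, -262.0, 154.7]
orientation: [2.249, 2.19, 0.001]
ft_force: [-0.4, 0.1, -0.3]
width: 0.9
grasp_force: 0.0
```

Run:
```python
from h import *
o=readout.get_obs();print(o['ee_pos'],o['orientation'],o['ft_force'],o['width'])
save('scene','s5.png',(200,165,360,285),5)
```

```text
[ 582.19258513 -262.02430383  154.66322188] [2.24900930e+00 2.18979573e+00 1.12707750e-03] [-0.38460224  0.13119093 -0.25461982] 0.9076913155568858
```

View pics/s5.png

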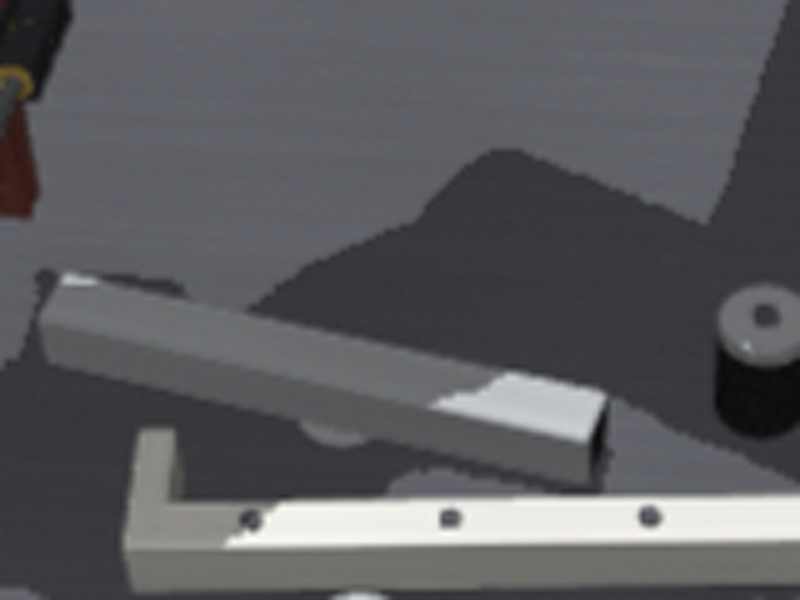

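The tube is unmoved. Its top corners are at crop (40,322), (64,275), (607,395) and (590,443), and the gripper is upper left, clear of it.

Run:
```python
from h import *
tube('scene',(40,322),(64,275),(607,395),(590,443),np.array([200,165]),5)
# image-code tube finder: top view, arm permitting
im=cv2.imread('pics/raw_s5.png');im2=vision.get_image('top')[:,:,::-1];cv2.imwrite('pics/raw_t5.png',im2)
h=cv2.cvtColor(im2,cv2.COLOR_BGR2HSV)
c=im2[230:300:6,340:450:8].max(axis=2);print(c)
```

```text
len 247.5 N: c [-78.6 -98.8] a [-41.6  20.6] b [-115.5 -218.2] W: c [ 617.9 -126.3] b [ 593.4 -248.9] yaw -0.198
[[ 84  95  96  94  95  54  54  54  54  54  53  53  54  80]
 [ 46 185 187 191 109  49  52  54  55  53  54  52  53  78]
 [ 58 200 193 112 108 109 109 111 115 109  50  52  62 174]
 [ 97  86  57  56  61  75 116 110 109 111 110 110  79 237]
 [ 58  56  57  58  56  55  55  54  56  64  93 113  80  49]
 [ 55  57  56  56  54  55  53  54  54  56  54  51  97  86]
 [ 56  54  56  55  55  53  53  55  53  92  54  52 110  93]
 [ 55  56  56  54  54  53  52  53  93  90  91  92  59 105]
 [ 56  55  55  53  54  53  52  50  92  92  92  92  80 111]
 [ 54  54  55  55  55  55  55  95  96  94  94  93  80 119]
 [ 54  55  55  53  77  91  91  90  90  91  91  87  83 125]
 [ 55  54  54  54 166 148 128  89  94  92  91  79  85 128]]
```

Emit:
servo_tool([
  [[1,0.06,-0.15,0,0,0,-0.98],[1,0.06,-0.15,0,0,0,-0.98],[1,0,0,0,0,0,0]],
])

```text
t: 5.18
ee_pos: [586.7, -272.9, 154.1]
orientation: [2.427, 1.993, 0.001]
ft_force: [-0.2, -0.2, -0.2]
width: 0.2
grasp_force: 0.0
```

```bash
cat >> h.py <<'E'
def st():
    o=readout.get_obs();r=o['orientation'];y=2*np.arctan2(-r[0],r[1]);y=(y+np.pi)%(2*np.pi)-np.pi
    print('tcp',o['ee_pos'].round(1),'yaw',round(y,3),'N',toN(o['ee_pos']).round(1),'f',o['ft_force'].round(1),'t',o['t'])
E
python3 -c "from h import *;st()"
```

```text
tcp [ 586.7 -272.9  154.1] yaw -1.766 N [-124.7 -241.4] f [-0.2 -0.2 -0.2] t 5.1833
```

Emit:
servo_tool([
  [[1,0,0,-0.8,0,0,0],[1,0,0,-0.8,0,0,0],[1,0,0,0,0,0,0],[1,0.04,0.2,0,0,0,0],[1,0.04,0.2,0,0,0,0]],
])

```text
t: 5.6
ee_pos: [589.9, -256.6, 90.8]
orientation: [2.426, 1.995, 0.0]
ft_force: [0.0, 0.4, 0.1]
width: 0.6
grasp_force: 0.0
```

Emit:
servo_tool([
  [[1,0.04,0.2,0,0,0,0],[1,0.049,0.245,0,0,0,0],[1,0.049,0.245,0,0,0,0],[1,0.049,0.245,0,0,0,0],[1,0,0,0,0,0,0]],
])

```text
t: 6.02
ee_pos: [598.1, -217.4, 91.1]
orientation: [2.425, 1.995, 0.002]
ft_force: [0.1, -0.0, 0.6]
width: 0.3
grasp_force: 0.0
```

```bash
cat >> h.py <<'E'
def outline(name,guess_c,guess_yaw):
    """fit the tube's far-side top edge and ends by matching the projected box to image gradients"""
    from scipy.optimize import minimize
    im=cv2.GaussianBlur(vision.get_image(name),(0,0),1.2).astype(np.float32)
    g=np.max([np.hypot(cv2.Sobel(im[:,:,k],5,1,0),cv2.Sobel(im[:,:,k],5,0,1)) for k in range(3)],0);g=np.minimum(g,120)
    p=vision.camera_params(name);K=np.array([[p['fx'],0,p['cx']],[0,p['fy'],p['cy']],[0,0,1]])
    s=np.linspace(0,1,60)[:,None]
    def cost(v):
        cy,sy=np.cos(v[2]),np.sin(v[2]);R=np.array([[cy,-sy],[sy,cy]])
        C=np.array([[15,125],[15,-125],[-15,-125],[-15,125]])@R.T+v[:2]
        T=np.c_[C,[30]*4];B=np.c_[C,[0]*4]
        E=np.vstack([T[i]+(T[(i+1)%4]-T[i])*s for i in range(4)]+[B[0]+(B[1]-B[0])*s])
        q=cv2.projectPoints(E,np.array(p['rvec'],float),np.array(p['tvec'],float),K,None)[0].reshape(-1,2).astype(np.float32)
        return -cv2.remap(g,q[:,0].copy(),q[:,1].copy(),cv2.INTER_LINEAR).mean()
    best=None
    for dx in(-10,-5,0,5,10):
      for dy in(-12,-6,0,6,12):
        for dw in(-.06,-.03,0,.03,.06):
          v=[guess_c[0]+dx,guess_c[1]+dy,guess_yaw+dw];c=cost(v)
          if best is None or c<best[0]:best=(c,v)
    r=minimize(cost,best[1],method='Nelder-Mead',options=dict(initial_simplex=np.array(best[1])+np.array([[0,0,0],[3,0,0],[0,3,0],[0,0,.02]])))
    v=r.x;d=np.array([-np.sin(v[2]),np.cos(v[2])])
    print(name,'score',round(-r.fun,1),'W c',v[:2].round(1),'yaw',v[2].round(3),'N c',toN(v[:2]).round(1),'a',toN(v[:2]+125*d).round(1),'b',toN(v[:2]-125*d).round(1),'phi',round(th-v[2],3))
    return v
E
python3 - <<'E'
from h import *
st()
o=readout.get_obs()['ee_pos'][:2];d=np.array([.197,.98]);g=o+d*135
outline('scene',g,-.198);outline('top',g,-.198)
E
```

```text
tcp [ 598.1 -217.4   91.1] yaw -1.765 N [-107.6 -187.4] f [ 0.1 -0.   0.6] t 6.0167
scene score 97.5 W c [626.8 -83. ] yaw -0.198 N c [-65.3 -56.6] a [-28.3  62.8] b [-102.3 -176. ] phi 0.3
top score 92.6 W c [626.3 -85.2] yaw -0.185 N c [-66.  -58.8] a [-30.6  61.1] b [-101.5 -178.6] phi 0.287
```

Emit:
servo_tool([
  [[1,0.045,0.225,0,0,0,0],[1,0.045,0.225,0,0,0,0],[1,0.03,0.15,0,0,0,0],[1,0,0,0,0,0,0],[1,-0.1,-0.5,0,0,0,0]],
])

```text
t: 6.53
ee_pos: [598.2, -212.8, 89.7]
orientation: [-2.424, -1.996, -0.001]
ft_force: [-0.1, -0.2, 0.4]
width: 0.5
grasp_force: 0.0
```

Run:
```python
from h import *
st()
g=np.array([631.5,-60.])
outline('scene',g,-.195);outline('top',g,-.195)
```

```text
tcp [ 598.2 -212.8   89.7] yaw -1.764 N [-107.1 -182.8] f [-0.1 -0.2  0.4] t 6.5333
scene score 93.0 W c [632.4 -60.7] yaw -0.209 N c [-57.5 -35. ] a [-19.1  84. ] b [ -95.8 -154. ] phi 0.312
top score 102.6 W c [630.4 -65.6] yaw -0.193 N c [-60.  -39.7] a [-23.5  79.9] b [ -96.4 -159.3] phi 0.296
```

Emit:
servo_tool([
  [[1,0,0,1,0,0,0],[1,-0.32,0.4,0.25,0,0,0],[1,-0.32,0.81,0,0,0,0],[1,0,0.41,-0.2,0,0,0],[1,0,0,-1,0,0,0]],
])

```text
t: 7.05
ee_pos: [575.0, -148.6, 96.6]
orientation: [2.422, 1.991, 0.009]
ft_force: [1.6, -1.2, 0.2]
width: 0.4
grasp_force: 0.0
```

```bash
python3 -c "from h import *;st()"
```

```text
tcp [ 575.  -148.6   96.6] yaw -1.766 N [-123.6 -116.6] f [ 1.6 -1.2  0.2] t 7.05
```

Emit:
servo_tool([
  [[1,0.15,0.015,-0.1,0,0,0],[1,0.19,0.02,0,0,0,0],[1,0.19,0.02,0,0,0,0],[1,0.19,0.02,0,0,0,0],[1,0,0,0,0,0,0]],
])

```text
t: 7.47
ee_pos: [603.8, -148.2, 89.3]
orientation: [2.426, 1.991, 0.004]
ft_force: [0.0, -0.1, 0.6]
width: 0.4
grasp_force: 0.0
```

Run:
```python
from h import *
st()
g=np.array([637,-62.])
outline('scene',g,-.13);outline('top',g,-.13)
```

```text
tcp [ 603.8 -148.2   89.3] yaw -1.767 N [ -94.9 -119.1] f [ 0.  -0.1  0.6] t 7.4667
scene score 88.9 W c [640.1 -59.3] yaw -0.093 N c [-49.7 -34.4] a [-25.5  88.3] b [ -73.9 -157. ] phi 0.195
top score 94.1 W c [642.5 -60.7] yaw -0.051 N c [-47.4 -36. ] a [-28.3  87.5] b [ -66.5 -159.6] phi 0.153
```

Emit:
servo_tool([
  [[1,-0.2,0,0.8,0,0,0],[1,0,-0.5,0.2,0,0,0.65],[1,0.4,-0.8,0,0,0,0.65],[1,0.45,-0.14,0,0,0,0],[1,0,0,0,0,0,0]],
])

```text
t: 7.98
ee_pos: [630.2, -207.9, 129.8]
orientation: [2.309, 2.122, 0.005]
ft_force: [-0.4, -0.3, 0.8]
width: 0.6
grasp_force: 0.0
```

Run:
```python
from h import *
st()
g=np.array([641,-60.])
outline('scene',g,-.07);outline('top',g,-.07)
```

```text
tcp [ 630.2 -207.9  129.8] yaw -1.655 N [ -74.8 -181.2] f [-0.4 -0.3  0.8] t 7.9833
scene score 94.4 W c [640.3 -59.4] yaw -0.101 N c [-49.5 -34.5] a [-24.3  87.9] b [ -74.7 -156.9] phi 0.203
top score 102.7 W c [640.4 -59.4] yaw -0.08 N c [-49.3 -34.6] a [-26.6  88.3] b [ -72.1 -157.5] phi 0.183
```

Emit:
servo_tool([
  [[1,0,0,-0.6,0,0,0],[1,0,0,-0.4,0,0,0],[1,0,0,0,0,0,0],[1,0.02,0.22,0,0,0,0],[1,0.02,0.22,0,0,0,0]],
])

```text
t: 8.5
ee_pos: [628.3, -187.2, 87.8]
orientation: [-2.311, -2.127, 0.001]
ft_force: [-0.1, -1.4, -1.2]
width: 0.2
grasp_force: 0.6
```

Emit:
servo_tool([
  [[1,0.02,0.22,0,0,0,0],[1,0.02,0.22,0,0,0,0],[1,0.02,0.22,0,0,0,0],[1,0,0,0,0,0,0]],
])

```text
t: 8.83
ee_pos: [631.4, -159.0, 88.4]
orientation: [2.309, 2.13, 0.001]
ft_force: [-0.6, 0.2, -0.8]
width: 0.5
grasp_force: 0.0
```

Run:
```python
from h import *
st()
g=np.array([643,-30.])
outline('scene',g,-.09);outline('top',g,-.09)
```

```text
tcp [ 631.4 -159.    88.4] yaw -1.652 N [ -68.5 -132.7] f [-0.6  0.2 -0.8] t 8.8333
scene score 95.8 W c [644.8 -23.5] yaw -0.095 N c [-41.3   0.8] a [-16.8 123.3] b [ -65.8 -121.8] phi 0.197
top score 89.6 W c [644.7 -21.7] yaw -0.055 N c [-41.3   2.6] a [-21.7 126. ] b [ -60.8 -120.9] phi 0.157
```

Emit:
servo_tool([
  [[1,0,-0.2,0.8,0,0,0],[1,-0.4,0.2,0.2,0,0,0.7],[1,-0.4,0.75,0,0,0,0.7],[1,0,0.95,0,0,0,0.7],[1,0,0,-0.7,0,0,0]],
])

```text
t: 9.35
ee_pos: [601.0, -89.6, 104.2]
orientation: [2.097, 2.332, 0.007]
ft_force: [1.5, -0.2, -1.2]
width: 0.4
grasp_force: 0.0
```

Emit:
servo_tool([
  [[1,0,0,-0.3,0,0,0],[1,0,0,0,0,0,0]],
])

```text
t: 9.52
ee_pos: [597.4, -92.9, 85.4]
orientation: [-2.104, -2.328, 0.004]
ft_force: [0.1, -0.0, 0.5]
width: 0.3
grasp_force: 0.0
```

Run:
```python
from h import *
st()
g=np.array([645,-22.])
outline('scene',g,-.08);outline('top',g,-.08)
```

```text
tcp [597.4 -92.9  85.4] yaw -1.47 N [-95.6 -63.5] f [ 0.1 -0.   0.5] t 9.5167
scene score 96.6 W c [644.7 -21.4] yaw -0.089 N c [-41.2   2.9] a [-17.5 125.6] b [ -65.  -119.8] phi 0.191
top score 97.2 W c [643.5 -20.1] yaw -0.094 N c [-42.3   4.2] a [-17.8 126.8] b [ -66.7 -118.4] phi 0.197
```

Emit:
servo_tool([
  [[1,0.2,0.02,0.1,0,0,0],[1,0.2,0.02,0,0,0,0],[1,0.2,0.02,0,0,0,0],[1,0.2,0.02,0,0,0,0],[1,0.17,0.017,0,0,0,0]],
])

```text
t: 10.03
ee_pos: [638.6, -89.7, 92.3]
orientation: [-2.107, -2.33, 0.001]
ft_force: [-4.9, -1.5, 4.6]
width: 0.7
grasp_force: 2.6
```

Run:
```python
from h import *
st()
g=np.array([662,-18.])
outline('scene',g,.08);outline('top',g,.08)
```

```text
tcp [638.6 -89.7  92.3] yaw -1.47 N [-54.3 -64.5] f [-4.9 -1.5  4.6] t 10.0333
scene score 95.8 W c [671.  -15.9] yaw 0.112 N c [-14.5   5.7] a [-15.7 130.7] b [ -13.3 -119.3] phi -0.01
top score 85.5 W c [664.  -16.7] yaw 0.136 N c [-21.5   5.5] a [-25.7 130.5] b [ -17.3 -119.4] phi -0.034
```

Emit:
servo_tool([
  [[1,-0.4,-0.04,0,0,0,0],[1,-0.07,0.7,0,0,0,0],[1,-0.07,0.7,0,0,0,0],[1,-0.07,0.7,0,0,0,0],[1,0,0,0,0,0,0]],
])

```text
t: 10.55
ee_pos: [613.3, -3.0, 91.8]
orientation: [-2.103, -2.333, -0.002]
ft_force: [-0.3, 0.1, 0.7]
width: 0.2
grasp_force: 0.0
```

Run:
```python
from h import *
st()
save('scene','s9.png',(225,205,405,305),4.4)
for n in('scene','top'):outline(n,np.array([667,-16.]),.12)
```

```text
tcp [613.3  -3.   91.8] yaw -1.467 N [-70.6  24.4] f [-0.3  0.1  0.7] t 10.55
scene score 84.9 W c [671.4 -17. ] yaw 0.101 N c [-14.2   4.5] a [-14.  129.5] b [ -14.4 -120.5] phi 0.002
top score 98.4 W c [658.4 -16.5] yaw 0.102 N c [-27.1   6.3] a [-27.1 131.3] b [ -27.1 -118.7] phi 0.0
```

View pics/s9.png

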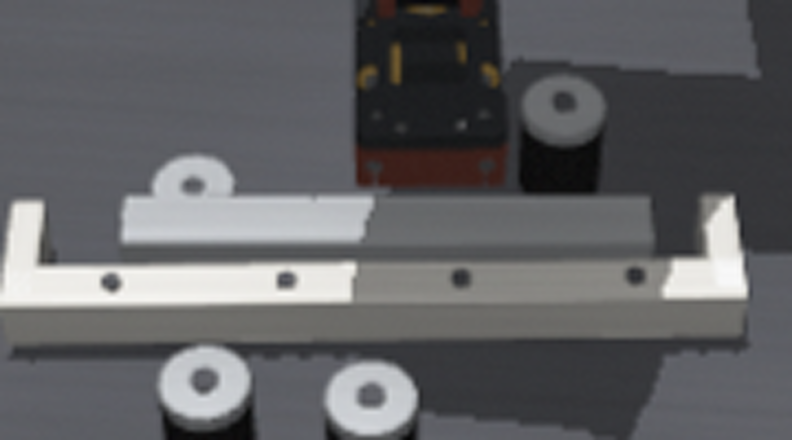

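The tube lies parallel to the rail: near edge from (122,197) to (652,197), far edge at row 243, and the rail edge at row 264. About 12 mm of gap remains, so I push at the middle.

Emit:
servo_tool([
  [[1,0.047,-0.45,0,0,0,0],[1,0.2,0.02,0,0,0,0],[1,0.2,0.02,0,0,0,0],[1,0.2,0.02,0,0,0,0],[1,0,0,0,0,0,0]],
])

```text
t: 11.12
ee_pos: [640.7, -22.9, 91.8]
orientation: [2.107, 2.33, 0.0]
ft_force: [-0.0, 0.1, 0.1]
width: 0.4
grasp_force: 0.1
```

Run:
```python
from h import *
st()
for n in('scene','top'):outline(n,np.array([668,-16.]),.102)
```

```text
tcp [640.7 -22.9  91.8] yaw -1.471 N [-45.4   1.8] f [-0.   0.1  0.1] t 11.1167
scene score 95.0 W c [670.9 -16.6] yaw 0.097 N c [-14.7   4.9] a [-14.1 129.9] b [ -15.3 -120.1] phi 0.005
top score 95.0 W c [675.3 -13.3] yaw 0.162 N c [-9.9  7.8] a [-17.4 132.6] b [  -2.5 -117. ] phi -0.06
```

Emit:
servo_tool([
  [[1,0.05,0.005,0,0,0,0],[1,0.05,0.005,0,0,0,0],[1,0,0,0,0,0,0]],
])

```text
t: 11.47
ee_pos: [641.9, -22.0, 91.6]
orientation: [-2.104, -2.329, 0.004]
ft_force: [-6.6, -1.6, 3.3]
width: 0.1
grasp_force: 3.0
```

Emit:
servo_tool([
  [[1,-0.25,-0.025,0,0,0,0],[1,-0.1,0.99,0,0,0,0],[1,0.15,0.015,0,0,0,0],[1,0.12,0.01,0,0,0,0],[1,0,0,0,0,0,0]],
])

```text
t: 11.88
ee_pos: [640.5, 18.0, 91.8]
orientation: [2.105, 2.332, 0.0]
ft_force: [-0.4, -0.2, -0.6]
width: 0.5
grasp_force: 0.0
```

Emit:
servo_tool([
  [[1,-0.3,-0.03,0,0,0,0],[1,0.1,-0.99,0,0,0,0],[1,0.1,-0.99,0,0,0,0],[1,0.1,-0.99,0,0,0,0],[1,0,0,0,0,0,0]],
])

```text
t: 12.3
ee_pos: [641.3, -109.6, 92.3]
orientation: [2.11, 2.322, 0.001]
ft_force: [-0.5, 0.5, -0.2]
width: 0.5
grasp_force: 0.0
```

Emit:
servo_tool([
  [[1,0.15,0.015,0,0,0,0],[1,0.15,0.01,0,0,0,0],[1,0,0,0,0,0,0]],
])

```text
t: 12.55
ee_pos: [653.3, -100.9, 91.9]
orientation: [2.105, 2.331, 0.001]
ft_force: [0.6, -0.5, -0.4]
width: 0.9
grasp_force: 0.0
```

```bash
python3 -c "from h import *;st()"
```

```text
tcp [ 653.3 -100.9   91.9] yaw -1.469 N [-40.8 -77.2] f [ 0.6 -0.5 -0.4] t 12.55
```

Emit:
servo_tool([
  [[1,0.06,0.006,0,0,0,0],[1,0.06,0.006,0,0,0,0],[1,0,0,0,0,0,0]],
])

```text
t: 12.8
ee_pos: [654.5, -100.1, 91.5]
orientation: [-2.101, -2.329, 0.007]
ft_force: [-10.6, -3.9, 8.8]
width: 0.3
grasp_force: 5.6
```

Run:
```python
from h import *
st()
for n in('scene','top'):outline(n,np.array([670,-16.]),.102)
```

```text
tcp [ 654.5 -100.1   91.5] yaw -1.468 N [-39.5 -76.5] f [-10.6  -3.9   8.8] t 12.8
scene score 99.0 W c [671.8 -16.7] yaw 0.098 N c [-13.8   4.7] a [-13.2 129.7] b [ -14.3 -120.3] phi 0.004
top score 82.4 W c [673.1 -15.7] yaw 0.13 N c [-12.4   5.6] a [-15.8 130.6] b [  -9.  -119.4] phi -0.027
```

Emit:
servo_tool([
  [[1,-0.4,-0.04,0,0,0,0],[1,-0.1,0.99,0,0,0,0],[1,-0.1,0.99,0,0,0,0],[1,-0.1,0.99,0,0,0,0],[1,0,0,0,0,0,0]],
])

```text
t: 13.32
ee_pos: [627.8, 23.1, 91.7]
orientation: [-2.099, -2.336, -0.001]
ft_force: [-0.5, 0.2, -0.4]
width: 0.6
grasp_force: 0.0
```

Emit:
servo_tool([
  [[1,0.15,0.015,0,0,0,0],[1,0.15,0.015,0,0,0,0],[1,0.06,0.006,0,0,0,0],[1,0.06,0.006,0,0,0,0],[1,0,0,0,0,0,0]],
])

```text
t: 13.73
ee_pos: [642.4, 17.2, 91.1]
orientation: [-2.103, -2.323, 0.01]
ft_force: [-15.5, 4.1, 11.0]
width: 0.4
grasp_force: 7.3
```

```bash
python3 -c "from h import *;st()"
```

```text
tcp [642.4  17.2  91.1] yaw -1.471 N [-39.5  41.5] f [-15.5   4.1  11. ] t 13.7333
```

Emit:
servo_tool([
  [[1,-0.5,-0.05,0,0,0,0],[1,-0.6,-0.06,0.3,0,0,0],[1,-0.9,0,0.4,0,0,0],[1,-0.9,0,0.4,0,0,0],[1,-0.9,0,0.4,0,0,0]],
])

```text
t: 14.15
ee_pos: [493.1, 12.2, 152.1]
orientation: [2.109, 2.328, 0.0]
ft_force: [-0.2, -0.1, 1.1]
width: 0.2
grasp_force: 0.0
```

Emit:
servo_tool([
  [[1,-0.9,0,0.4,0,0,0],[1,0,0,0,0,0,0],[1,0,0,0,0,0,0]],
])

```text
t: 14.4
ee_pos: [457.7, 12.5, 168.9]
orientation: [2.107, 2.328, 0.002]
ft_force: [0.8, 0.6, -0.9]
width: 0.3
grasp_force: 0.0
```

Run:
```python
from h import *
st()
a=vision.get_image('top')[175:285,265:465,::-1];b=vision.get_image('scene')[205:315,205:405,::-1]
cv2.imwrite('pics/fin.png',cv2.resize(np.vstack([a,b]),None,fx=2.7,fy=2.7,interpolation=cv2.INTER_CUBIC))
for n in('scene','top'):outline(n,np.array([670,-16.]),.102)
```

```text
tcp [457.7  12.5 168.9] yaw -1.471 N [-223.7   55.7] f [ 0.8  0.6 -0.9] t 14.4
scene score 115.6 W c [673.3 -15.6] yaw 0.102 N c [-12.1   5.7] a [-12.1 130.7] b [ -12.2 -119.3] phi 0.0
top score 102.8 W c [671.7 -14.7] yaw 0.108 N c [-13.7   6.7] a [-14.3 131.7] b [ -13.  -118.3] phi -0.005
```

View pics/fin.png

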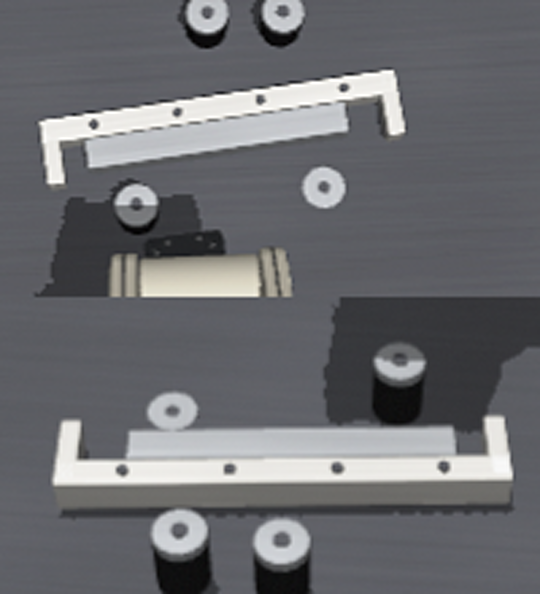

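The tube lies flat along the rail in both views: (86,155) to (348,118) in the top part, (127,443) to (455,443) in the scene part. It is between the end walls and the robot is clear.

```bash
python3 -c "from workcell import close_job;print(close_job())"
```

```text
the job is handed in; nothing more can be done
None
```

The tube was pushed in behind the post and swung into the nest; it lies flat along the back rail, about 6 mm off centre by my last camera fit, and the job is handed in, though no verdict was returned.

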